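Unscrew the filler cap and set it in the rinsing pot

TASK

Unscrew the cap from the filler neck of the white reservoir unit by turning its broad skirt anticlockwise, regrasping as often as needed and never forcing it, until it lifts clear. Then lower the cap gently, not dropped, into the round steel rinsing pot and let go, so that it sits flat on the bottom with its knob up. Leave the other things on the bench where they are.

Things in the scene. Friction and masses are not known exactly. Their poses are not given: they have to be found in the camera images.
- cap_skirt (a point): Centre of the cap's skirt, on the cap's axis. Grey plastic cap, mass about 0.16 kg, with a 16-sided ribbed skirt 54 mm across and 26 mm tall (underside 13 mm below this point, top 13 mm above). At the start it is screwed fully down, its underside 16 mm above the unit's deck.
- cap_knob_mid (a point): Centre of the cap's steel lifting knob, on the cap's axis, 35.5 mm above cap_skirt. Round upright cylinder 20 mm across and 19 mm tall (top 45 mm above cap_skirt) on a 12 mm stem. It swivels freely, so turning it does not unscrew the cap; it is for lifting.
- neck_top (a point): Centre of the top rim of the filler neck, on its axis, fixed on the white unit. The neck is threaded outside, 44 mm across, and stands 38 mm above the deck. Shut, the cap's skirt centre is 9 mm below this point; the skirt's underside must rise above it to lift clear.
- unit: White reservoir unit, fixed to the bench, 170 x 150 mm, deck 50 mm above the bench; origin at the centre of its underside, x along its 170 mm; the neck stands upright at its centre.
- pot_floor (a point): Centre of the inner floor of the round steel rinsing pot, fixed to the bench; floor 4 mm above the bench, inner width 78 mm, outer 86, rim 34 mm above this floor. Fingers do not fit beside the skirt inside it; held by the knob, the cap goes to the bottom, where the skirt centre is 13 mm and the knob centre 48.5 mm above this point.
- cap: The cap; origin at the centre of its underside, z up its axis. Right-hand thread: turned anticlockwise seen from above it rises 16 mm per turn (2.55 mm per rad; raise the hand with it) and comes free after about 5.0 rad, having risen 13 mm. It turns easily and stays where it is let go. Turning further does no harm; it then rests loose on the neck and lifts straight off.
- tip_box: White pipette tip box, 120 x 85 x 52 mm, loose, origin at the centre of its underside; a bystander.
- flask: White plastic bottle, 52 mm across and 100 mm tall, loose, origin at the centre of its underside; a bystander.
- beaker: Clear plastic cup, 64 mm across the rim, 70 mm tall, loose, origin at the centre of its underside; a bystander.

How it is judged (in metres and radians):
On the way:
1. the cap is unscrewed and lifted clear above the neck (z of cap_skirt in the frame of neck_top above 0.018 m and angle between cap's own z axis and vertical below 0.5 rad), for 0.1 s.
At the end, for the whole second after the job is handed in: The cap stands in the rinsing pot, flat on its floor (skirt centre 9 to 17 mm above the floor and within 20 mm of the pot's axis), upright with the knob up (tilt under 0.1 rad), at rest and let go (horizontal distance between cap_skirt and pot_floor below 0.02 m and z of cap_skirt in the frame of pot_floor between 0.009 and 0.017 m and angle between cap's own z axis and vertical below 0.1 rad and linear speed of cap below 0.02 m/s); the robot touches nothing.
It fails at once if the cap is forced on its thread (more than 150 N between cap and neck) (contact force between cap and unit above 150 N).
It fails at once if the cap is dropped into the pot (faster than 0.35 m/s within the pot) (horizontal distance between cap_skirt and pot_floor below 0.03 m and z of cap_skirt in the frame of pot_floor below 0.035 m and linear speed of cap above 0.35 m/s).
It fails at once if a bystander is moved by more than 30 mm (distance of any of tip_box, flask, beaker from where it was at the start of the episode above 0.03 m).
It also fails if it takes over 64 s, if anything falls off the work surface, if the arm or the gripper's body presses on something with over 40 N, if the wrist force passes 120 N, or if a joint passes its speed limit or range.

ROBOT

A 6-joint arm with a two-finger parallel gripper is mounted at the origin on the work surface. World frame = base frame: x ahead of the robot, y to its left, z up, the work surface at z = 0. Lengths are in mm, angles in rad, forces in N, time in s.
With the tool pointing down it reaches from about 375 to 900 mm from the base axis. Payload 3.1 kg.
Tool frame: the origin (TCP) lies between the finger pads; the fingertips stand 11 mm ahead of it and the grasp point (between the pads) lies 8 mm behind it; z points along the fingers, y is the line along which they close (so a half turn about z gives the same grasp; the last joint's range is limited). The gripper opens to 85 mm and grips with 20 to 120 N. Pads are 22 mm wide; open, the fingers measure 114 mm over their backs; the gripper's body (76 mm by 85 mm) begins 54 mm behind the grasp point. The pads swing forward as they close: fully open they stand 13 mm farther back than shut.
Start: joints at [1.157, 0.527, 1.433, -0, 1.181, -0.178], TCP at [145.973, 607.691, 213.71] pointing down, gripper open.
Joint ranges: [-3.08, 3.08], [-0.75, 2.2], [0.22, 2.44], [-1.43, 4.57], [0, 2.65], [-2.85, 2.85]. Speed limits (rad/s): [2.79, 2.79, 3.14, 3.14, 3.14, 3.14].

INTERFACE

Orientations are given as a unit quaternion [w, x, y, z].
In Python, from bench import sense, grab_frame, get_calibration, close_job, boxes_of, pinpoint gives the robot as it stands.
- The arm moves only by the tool apply_moves, never from a script. Its argument "motion" is a list of rows, each a list of 3 entries, a list of its own where there are three numbers: the shift along the world's x, y, z in mm, then the turn about the world's z in rad, then the opening, from 0 (shut) to 1 (fully open). A call has 1 to 5 rows; each row is the pose to reach, as a shift and turn from the pose commanded when the call began; what a row does not reach only later rows make up. A row lasts 1/12 s, in which the tool goes at most 41.7 mm and 7.16 degrees, less where a joint would pass 70% of its speed; a pose out of reach is approached as far as the arm can. A call with a gripper value outside its range is refused whole. The fingers move at their own pace and stop on an object; the grip force is fixed at half the most. Time passes only in rows, so rows that repeat a pose let the fingers close. It gives the time, the measured TCP pose, the force, the opening and the grip force at its end, in the units of the state.
- sense(): the state, without advancing time (a new reading comes with each control period).
- grab_frame(name): name is "scene" or "top"; returns the picture (384x512x3 uint8, blue, green, red); there is no depth.
- get_calibration(name): a dict with "camera_matrix" (3x3 intrinsics, pixels), "R" (3x3) and "t" (3): a world point X has camera coordinates R X + t. Camera axes: x right, y down, z forward; pixel columns grow to the right and rows downward; lengths in mm; the calibration is good to about 2 mm. A picture is of the moment at which its call begins. get_calibration takes no time and is no camera call.
- close_job(): hands the job in; it is judged then, once.
Trained networks look in the newest picture that a camera, given by its name, has taken for a name from the list of things; names that differ only in an ending like _2 or _b are one class to them, and where a whole thing is asked for, a point or a joint stands for the part that bears it (a point fixed in the world has none). Each returns a list of dicts, best first, with "p" (0 to 1); they miss things now and then, are a little off and sometimes report something else, mostly with a low value. They report only what shows in the picture. A call takes as long as a camera call.
- boxes_of(camera, label): "centre" ([column, row] in pixels, amid what is visible of it).
- pinpoint(camera, label): "centre" ([column, row] in pixels: a listed point, or the origin of a listed thing).
The state is a dict: "time_s": time; "joints": joint angles; "qvel": joint speeds; "tau": joint torques, N m; "tcp_pos": TCP position; "orientation": TCP orientation; "contact_force": force on the tool from outside, world axes, zero at the start; "moment": the same for the moment, N m; "width": finger opening in mm; "gripper_force": force on a finger pad.
Only numpy, scipy, OpenCV 4.12 (cv2) and the standard library are available. Lean on these libraries where they do the work, as an engineer would, in place of code of your own. Each camera call takes 0.05 s, during which the arm holds its last target. There are 200 camera calls.

## Working session

There is one attempt and no reset: what is moved stays moved. The work goes in short steps, Python scripts to look and compute and a tool call to move; the robot and the scene stay as the last step left them, time stands still between calls to the robot, and variables do not carry over. Pictures are saved under pics/ and viewed, at most 13 in all, crops included, and the job is handed in when it is done.

Besides the shell and the picture viewer there is one more tool, called after "Call:" by a JSON object that holds its "fn" and its "kwargs", one argument or row to a line. apply_moves: Moves the arm, as the interface text tells. Its arguments: {"type":"object","properties":{"motion":{"type":"array","items":{"type":"array"}}},"required":["motion"]}

```bash
mkdir -p pics; cat > h.py <<'E'
import numpy as np, cv2
from bench import *
def tri(cams_px):
    A=[];b=[]
    for cam,(u,v) in cams_px:
        c=get_calibration(cam);P=np.array(c["camera_matrix"])@np.c_[np.array(c["R"]),np.array(c["t"])]
        for r,x in ((0,u),(1,v)):
            q=P[r]-x*P[2];q=q/np.linalg.norm(q[:3]);A.append(q[:3]);b.append(-q[3])
    s=np.linalg.lstsq(np.array(A),np.array(b),rcond=None)
    return s[0],np.linalg.norm(np.array(A)@s[0]-np.array(b))
def onz(cam,px,z):
    c=get_calibration(cam);R=np.array(c["R"]);t=np.array(c["t"]).ravel()
    d=R.T@np.linalg.inv(np.array(c["camera_matrix"]))@[px[0],px[1],1];o=-R.T@t
    return o+d*(z-o[2])/d[2]
E
python3 - <<'E'
from h import *
ims=[]
for c in("scene","top"):
    im=grab_frame(c);cv2.imwrite(f"pics/{c}0.png",im)
for l in("cap_skirt","cap_knob_mid","neck_top","pot_floor","unit","tip_box","flask","beaker"):
    r={c:pinpoint(c,l) for c in("scene","top")}
    for c in r: print(l,c,[(np.round(d["centre"],1).tolist(),round(d["p"],2)) for d in r[c][:2]])
    if r["scene"] and r["top"]:
        x,e=tri([(c,r[c][0]["centre"]) for c in r]);print("   ",x.round(1),e.round(1))
s=sense();print(s["time_s"],s["tcp_pos"],s["orientation"],s["width"])
E
```

```text
cap_skirt scene [([220.5, 203.1], 0.76)]
cap_skirt top [([271.6, 214.0], 0.63), ([272.6, 217.4], 0.5)]
    [558.7 -52.6  77.7] 13.7
cap_knob_mid scene [([225.2, 195.2], 0.94), ([300.9, 156.1], 0.34)]
cap_knob_mid top [([277.4, 207.7], 0.55)]
    [571.7 -58.3 118.5] 0.9
neck_top scene [([222.0, 201.5], 0.96)]
neck_top top [([273.3, 209.0], 0.56)]
    [568.6 -56.1  94.1] 13.0
pot_floor scene [([153.8, 271.3], 0.58), ([226.4, 210.6], 0.33)]
pot_floor top [([356.3, 222.6], 0.74)]
    [ 552.1 -278.     5. ] 1.3
unit scene [([228.2, 223.6], 0.98)]
unit top [([274.0, 218.4], 0.75), ([278.3, 209.3], 0.49)]
    [567.6 -53.2   1.2] 1.8
tip_box scene [([301.9, 156.3], 0.7)]
tip_box top [([151.9, 229.4], 0.84)]
    [539.9 278.8  12.9] 2.7
flask scene [([225.8, 221.5], 0.73), ([315.7, 235.1], 0.68)]
flask top [([221.2, 156.3], 0.72), ([298.6, 154.9], 0.63)]
    [660.6  -9.4 115.2] 145.8
beaker scene [([249.4, 288.5], 0.59)]
beaker top [([300.6, 156.5], 0.93)]
    [ 743.7 -139.6   -7.1] 8.3
0.9 [145.98148163 607.70481995 213.74816417] [1.87172000e-05 1.17618451e-01 9.93058860e-01 2.48576434e-05] 85.26886424721505
```

View pics/scene0.png

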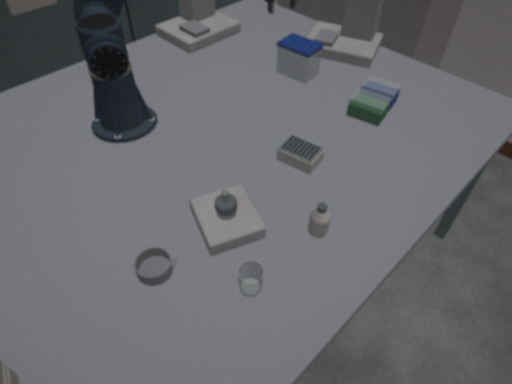

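View pics/top0.png

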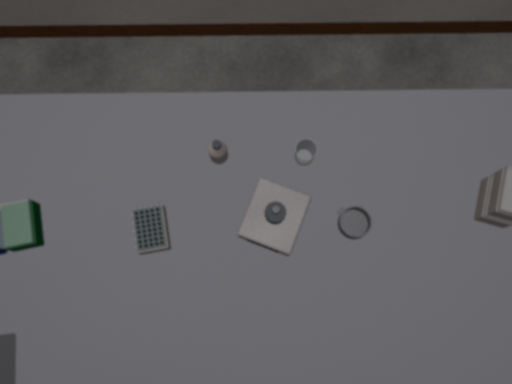

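The scene shows the white unit with the cap near scene (226,203) / top (275,212). The pot is at scene (154,265) / top (354,222), the beaker at top (305,153), the flask at top (217,150) and the tip box at top (151,229).

```bash
python3 - <<'E'
from h import *
Z={"cap_skirt":79,"cap_knob_mid":114.5,"neck_top":88,"unit":0,"pot_floor":4,"flask":0,"beaker":0,"tip_box":0}
acc={}
for k in range(4):
    for c in("scene","top"):
        grab_frame(c)
        for l in("cap_skirt","cap_knob_mid","neck_top","unit","pot_floor"):
            r=pinpoint(c,l)
            if r: acc.setdefault((l,c),[]).append(onz(c,r[0]["centre"],Z[l])[:2])
for k,v in acc.items(): print(k,np.median(v,0).round(1),np.ptp(v,0).round(1))
for l,u in (("flask",(217,150)),("beaker",(305,155))): print(l,onz("top",u,20).round(0))
print(onz("top",(354,222),30).round(1))
im=cv2.imread("pics/top0.png");im2=cv2.imread("pics/scene0.png")
a=cv2.resize(im[170:260,230:390],(800,450),interpolation=2)
cv2.imwrite("pics/tc.png",cv2.convertScaleAbs(a,alpha=1.5))
# project model at guess
def pr(cam,X):
    c=get_calibration(cam);return cv2.projectPoints(np.array(X,float),np.array(c["R"]),np.array(c["t"]).astype(float),np.array(c["camera_matrix"]),None)[0][:,0]
x0=np.array([568,-56])
for cam,I,off in(("top",im,(230,170)),("scene",im2,(130,180))):
    big=cv2.convertScaleAbs(cv2.resize(I[off[1]:off[1]+110,off[0]:off[0]+160],None,fx=5,fy=5,interpolation=2),alpha=1.5)[:300 if cam=="top" else 550]
    for (cx,cy),r,z in((x0,27,92),(x0,10,124),((553,-278),43,38),((553,-278),39,4)):
        th=np.linspace(0,2*np.pi,25)
        for p in pr(cam,[(cx+r*np.cos(t),cy+r*np.sin(t),z) for t in th]):
            q=((p-off+.5)*5).astype(int);cv2.circle(big,tuple(map(int,q)),1,(0,0,255),-1)
    if cam=="top": T=big
    else: S=big
cv2.imwrite("pics/ov.png",np.vstack([T,S[:300]]))
E
```

```text
('cap_skirt', 'scene') [558.8 -58.1] [6.2 6.6]
('cap_knob_mid', 'scene') [566.3 -60. ] [7.9 4.2]
('neck_top', 'scene') [562.4 -57.7] [ 34.2 265.5]
('unit', 'scene') [567.9 -57.9] [7.3 8.8]
('pot_floor', 'scene') [ 535.3 -274.8] [9.2 6.2]
('cap_skirt', 'top') [565.7 -52.5] [8.4 2.6]
('cap_knob_mid', 'top') [569.7 -57. ] [3.8 4.9]
('neck_top', 'top') [569.9 -49.8] [5.  9.3]
('unit', 'top') [567.5 -52.7] [5.6 1.8]
('pot_floor', 'top') [ 556.1 -277.1] [ 8.6 10.5]
flask [760. 102.  20.]
beaker [ 743. -144.   20.]
[ 549.  -266.9   30. ]
```

View pics/ov.png

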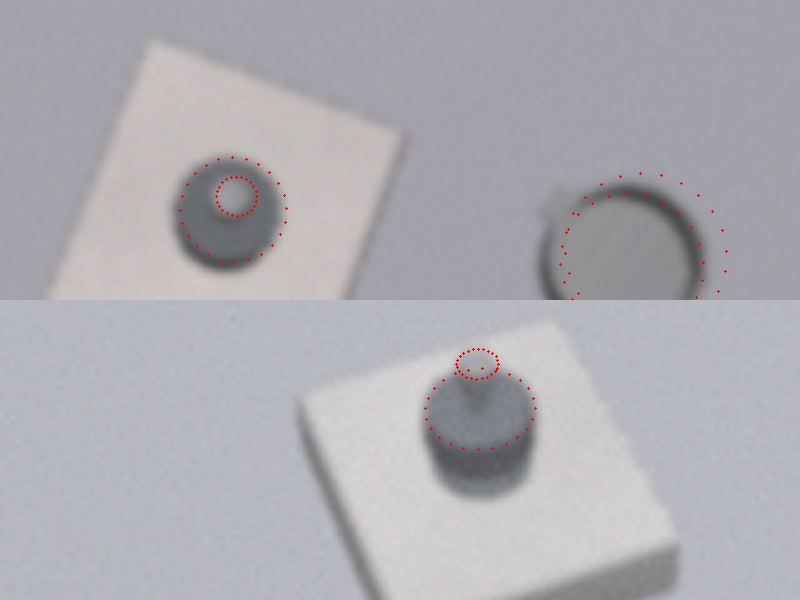

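The cap axis fits at about (568,-55). The pot overlay puts its axis at about (548,-267). I'll approach above the cap while turning the wrist clockwise, so that one long anticlockwise stroke is available.

Call:
{"fn": "apply_moves", "kwargs": {
  "motion": [
    [[21,-33,0],-0.12,1],
    [[42,-66,0],-0.24,1],
    [[63,-99,0],-0.36,1],
    [[84,-132,0],-0.48,1],
    [[105,-165,0],-0.6,1]
  ]
}}

```text
time_s: 3.72
tcp_pos: [251.5, 441.3, 213.8]
orientation: [0.0, 0.408, 0.913, 0.0]
contact_force: [0.8, 0.2, 1.0]
width: 85.2
gripper_force: 0.0
```

Call:
{"fn": "apply_moves", "kwargs": {
  "motion": [
    [[21,-33,0],-0.12,1],
    [[42,-66,0],-0.24,1],
    [[63,-99,0],-0.36,1],
    [[84,-132,0],-0.48,1],
    [[105,-165,0],-0.6,1]
  ]
}}

```text
time_s: 4.13
tcp_pos: [356.8, 276.1, 214.0]
orientation: [0.0, 0.66, 0.751, 0.0]
contact_force: [1.2, -0.4, -0.4]
width: 85.4
gripper_force: 0.0
```

Call:
{"fn": "apply_moves", "kwargs": {
  "motion": [
    [[21,-33,0],-0.12,1],
    [[42,-66,0],-0.24,1],
    [[63,-99,0],-0.36,1],
    [[84,-132,0],-0.48,1],
    [[105,-165,0],-0.6,1]
  ]
}}

```text
time_s: 4.55
tcp_pos: [461.9, 110.8, 214.0]
orientation: [0.0, 0.853, 0.522, 0.0]
contact_force: [0.8, 0.8, -0.3]
width: 85.5
gripper_force: 0.0
```

Call:
{"fn": "apply_moves", "kwargs": {
  "motion": [
    [[21,-33,0],-0.12,1],
    [[42,-66,0],-0.24,1],
    [[63,-99,0],-0.36,1],
    [[84,-132,0],-0.48,1],
    [[105,-165,0],-0.6,1]
  ]
}}

```text
time_s: 4.97
tcp_pos: [566.8, -54.3, 213.9]
orientation: [0.0, 0.969, 0.247, 0.0]
contact_force: [1.5, -0.2, 0.7]
width: 85.1
gripper_force: 0.0
```

Call:
{"fn": "apply_moves", "kwargs": {
  "motion": [
    [[0,0,0],-0.12,1],
    [[0,0,0],-0.24,1],
    [[0,0,0],-0.36,1],
    [[0,0,0],-0.48,1],
    [[0,0,0],-0.6,1]
  ]
}}

```text
time_s: 5.38
tcp_pos: [566.0, -52.6, 213.7]
orientation: [-0.0, 0.999, -0.05, -0.0]
contact_force: [-0.8, 1.6, -0.1]
width: 85.2
gripper_force: 0.0
```

Call:
{"fn": "apply_moves", "kwargs": {
  "motion": [
    [[0,0,0],-0.12,1],
    [[0,0,0],-0.24,1],
    [[0,0,0],-0.36,1],
    [[0,0,0],-0.48,1],
    [[0,0,0],-0.6,1]
  ]
}}

```text
time_s: 5.8
tcp_pos: [566.0, -52.3, 213.8]
orientation: [-0.0, 0.939, -0.343, 0.0]
contact_force: [-0.2, -1.0, -0.5]
width: 85.3
gripper_force: 0.0
```

Call:
{"fn": "apply_moves", "kwargs": {
  "motion": [
    [[0,0,0],-0.12,1],
    [[0,0,0],-0.22,1],
    [[0,0,-20],-0.32,1],
    [[0,0,-35],-0.32,1],
    [[0,0,-44],-0.32,1]
  ]
}}

```text
time_s: 6.22
tcp_pos: [565.2, -52.1, 168.4]
orientation: [0.0, 0.874, -0.486, -0.001]
contact_force: [0.6, 0.4, 0.1]
width: 85.6
gripper_force: 0.0
```

```bash
python3 - <<'E'
from h import *
s=sense();print(s["time_s"],np.round(s["tcp_pos"],1),np.round(s["joints"],3),s["width"])
for c in("scene","top"):
    im=grab_frame(c);cv2.imwrite(f"pics/{c}1.png",im)
A=cv2.resize(cv2.imread("pics/top1.png")[165:265,210:370],None,fx=5,fy=5,interpolation=2)[:300]
B=cv2.resize(cv2.imread("pics/scene1.png")[150:270,140:300],None,fx=5,fy=5,interpolation=2)[:300]
cv2.imwrite("pics/ov1.png",cv2.convertScaleAbs(np.vstack([A,B]),alpha=1.5))
E
```

```text
6.2167 [565.2 -52.1 168.4] [-0.289  0.509  1.623  0.     1.012  2.296] 85.5569893652195
```

View pics/ov1.png

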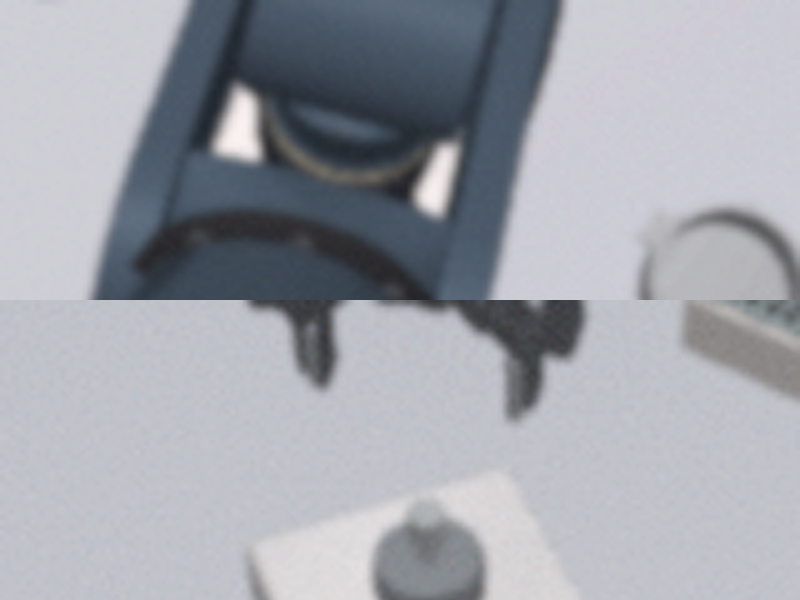

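The fingers straddle the area above the cap, with nothing touched so far. Going down with the wrist wound a little further.

Call:
{"fn": "apply_moves", "kwargs": {
  "motion": [
    [[2,-2,-15],-0.12,1],
    [[2,-2,-35],-0.24,1],
    [[2,-2,-55],-0.36,1],
    [[2,-2,-75],-0.4,1],
    [[2,-2,-90],-0.4,1]
  ]
}}

```text
time_s: 6.73
tcp_pos: [568.3, -54.5, 79.2]
orientation: [-0.0, 0.76, -0.65, 0.0]
contact_force: [0.0, 0.1, -0.1]
width: 85.4
gripper_force: 0.0
```

Call:
{"fn": "apply_moves", "kwargs": {
  "motion": [
    [[0,0,-5],0,1],
    [[0,0,-9],0,1],
    [[0,0,-9],0,0.72],
    [[0,0,-9],0,0.72],
    [[0,0,-9],0,0.7]
  ]
}}

```text
time_s: 7.15
tcp_pos: [568.9, -54.6, 71.9]
orientation: [-0.0, 0.76, -0.65, 0.001]
contact_force: [0.1, 0.0, 0.3]
width: 59.7
gripper_force: 0.0
```

```bash
python3 - <<'E'
from h import *
s=sense();print(s["time_s"],np.round(s["tcp_pos"],1),np.round(s["joints"],3),s["width"],s["contact_force"])
im=grab_frame("scene")
B=cv2.resize(im[160:240,175:275],None,fx=7,fy=7,interpolation=2)
cv2.imwrite("pics/s2.png",cv2.convertScaleAbs(B,alpha=1.5))
E
```

```text
7.15 [568.9 -54.6  71.9] [-0.291  0.655  1.686  0.     0.799  2.694] 59.743123104811154 [0.05069337 0.02941767 0.26742572]
```

View pics/s2.png

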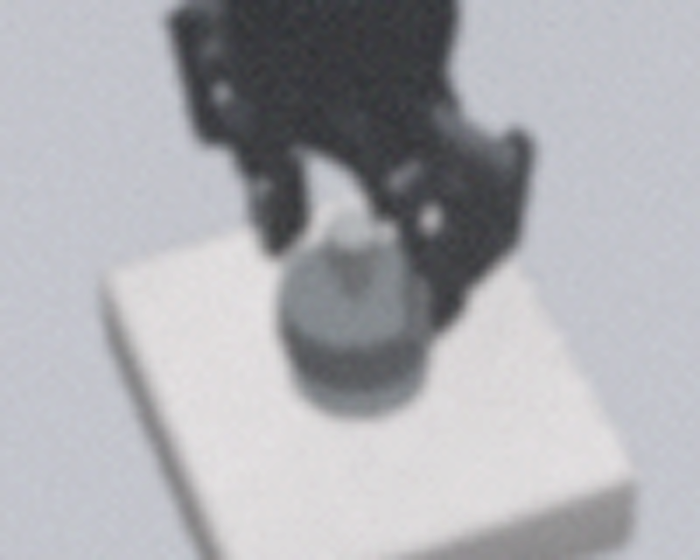

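The fingers straddle the skirt, with 60 mm opening and no contact. Now closing.

Call:
{"fn": "apply_moves", "kwargs": {
  "motion": [
    [[0,0,0],0,0.6],
    [[0,0,0],0,0.55],
    [[0,0,0],0,0.5],
    [[0,0,0],0,0.5]
  ]
}}

```text
time_s: 7.53
tcp_pos: [568.4, -54.6, 72.6]
orientation: [-0.0, 0.76, -0.65, 0.001]
contact_force: [-2.2, -0.4, 9.7]
width: 42.8
gripper_force: 4.5
```

```bash
python3 - <<'E'
from h import *
def pr(cam,X):
    c=get_calibration(cam);return cv2.projectPoints(np.array(X,float),np.array(c["R"]),np.array(c["t"]).astype(float),np.array(c["camera_matrix"]),None)[0][:,0]
p=pr("scene",[(538,-50,61),(598,-59,61),(538,-50,85),(598,-59,85),(568,-54.5,92),(568,-54.5,124)])
print(((p-[175,160]+.5)*7).round(0))
s=sense();print(s["width"],s["gripper_force"],s["contact_force"],s["moment"])
im=grab_frame("scene")
B=cv2.resize(im[160:240,175:275],None,fx=7,fy=7,interpolation=2)
cv2.imwrite("pics/s3.png",cv2.convertScaleAbs(B,alpha=1.5))
E
```

```text
[[318. 297.]
 [412. 399.]
 [314. 253.]
 [410. 355.]
 [361. 290.]
 [357. 227.]]
42.849422286031924 4.532587968642474 [-2.19980789 -0.3954809   9.72986314] [ 0.01596857  0.46592971 -0.05212002]
```

View pics/s3.png

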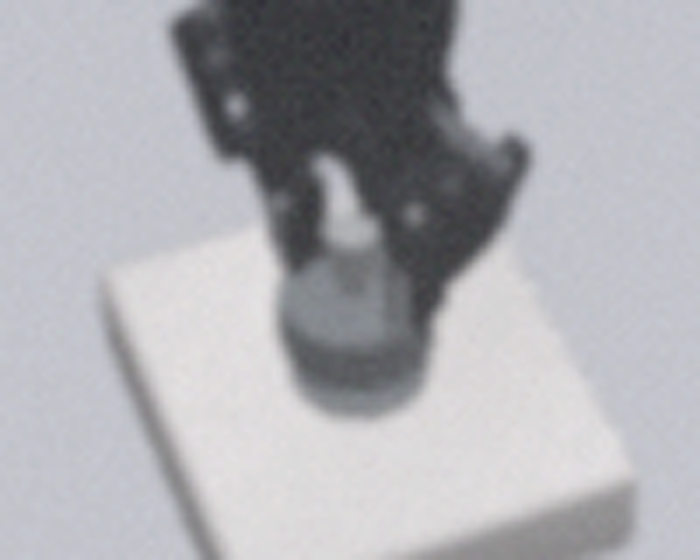

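```bash
python3 - <<'E'
from h import *
def pr(cam,X):
    c=get_calibration(cam);return cv2.projectPoints(np.array(X,float),np.array(c["R"]),np.array(c["t"]).astype(float),np.array(c["camera_matrix"]),None)[0][:,0]
c=get_calibration("scene");print("cam",-np.array(c["R"]).T@np.array(c["t"]).ravel())
d=np.array([.849,.527])
for z in(157,170,185,200):
    print(z,pr("scene",[(*(np.array([565.2,-52.1])+k*d),z) for k in(-47,47)]).round(1).tolist(), "obs (204,167.6)(243,173.6)")
d=np.array([.988,.156])
for z in(61,75,90,100):
    print(z,((pr("scene",[(*(np.array([568.5,-54.6])+k*d),z) for k in(-32,32)])-[175,160]+.5)*7).round(0).tolist(), "obs s2 (275,250)(440,335)")
E
```

```text
cam [1082.64634    -485.52103005  831.23372302]
157 [[205.8, 178.0], [244.2, 184.5]] obs (204,167.6)(243,173.6)
170 [[205.4, 174.1], [244.1, 180.6]] obs (204,167.6)(243,173.6)
185 [[204.8, 169.4], [244.1, 176.0]] obs (204,167.6)(243,173.6)
200 [[204.3, 164.7], [244.0, 171.3]] obs (204,167.6)(243,173.6)
61 [[296.0, 309.0], [436.0, 388.0]] obs s2 (275,250)(440,335)
75 [[294.0, 283.0], [435.0, 363.0]] obs s2 (275,250)(440,335)
90 [[292.0, 255.0], [434.0, 335.0]] obs s2 (275,250)(440,335)
100 [[290.0, 236.0], [433.0, 316.0]] obs s2 (275,250)(440,335)
```

The pictures show the fingertips about 20 mm higher than the TCP reading implies. They are resting on the skirt's top at about z = 92, which explains the 43 mm width and the 10 N upward force. I'll open, lower in small force-checked steps, and regrasp.

Call:
{"fn": "apply_moves", "kwargs": {
  "motion": [
    [[0,0,4],0,0.85],
    [[0,0,4],0,0.85],
    [[0,0,4],0,0.85],
    [[0,0,4],0,0.85],
    [[0,0,0],0,0.85]
  ]
}}

```text
time_s: 8.0
tcp_pos: [568.4, -54.4, 71.0]
orientation: [-0.0, 0.76, -0.65, 0.001]
contact_force: [-0.8, 0.1, 0.9]
width: 72.7
gripper_force: 0.0
```

Call:
{"fn": "apply_moves", "kwargs": {
  "motion": [
    [[0,0,-2],0,0.85],
    [[0,0,-4],0,0.85],
    [[0,0,-5],0,0.85]
  ]
}}

```text
time_s: 8.25
tcp_pos: [567.6, -54.2, 65.0]
orientation: [0.0, 0.76, -0.65, -0.001]
contact_force: [-0.2, -0.2, 0.4]
width: 72.8
gripper_force: 0.0
```

Call:
{"fn": "apply_moves", "kwargs": {
  "motion": [
    [[0,0,-2],0,0.85],
    [[0,0,-4],0,0.85],
    [[0,0,-6],0,0.85],
    [[0,0,-6],0,0.85]
  ]
}}

```text
time_s: 8.58
tcp_pos: [567.7, -54.3, 59.2]
orientation: [0.0, 0.76, -0.65, -0.0]
contact_force: [-0.5, -0.8, 0.7]
width: 72.2
gripper_force: 0.0
```

```bash
python3 - <<'E'
from h import *
s=sense();print(s["time_s"],np.round(s["tcp_pos"],1),s["width"],s["contact_force"])
im=grab_frame("scene")
B=cv2.resize(im[160:240,175:275],None,fx=7,fy=7,interpolation=2)
cv2.imwrite("pics/s4.png",cv2.convertScaleAbs(B,alpha=1.5))
E
```

```text
8.5833 [567.7 -54.3  59.2] 72.19316221887432 [-0.5154306  -0.77900544  0.72758581]
```

View pics/s4.png

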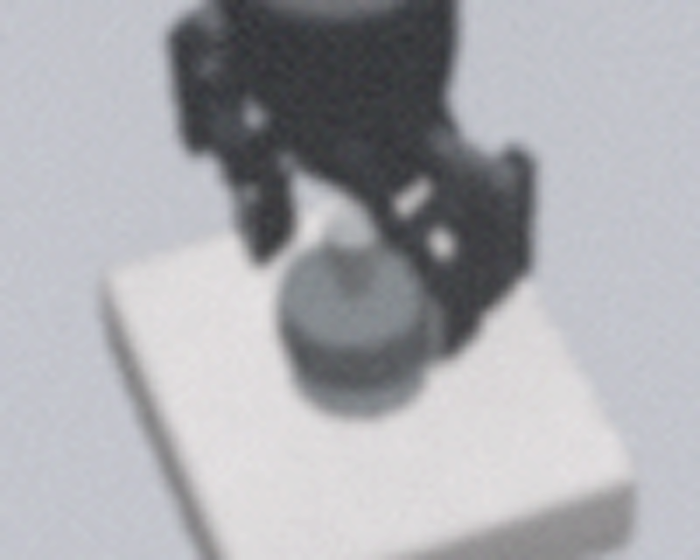

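Still clear of the cap, with the tips at about z = 82. Going down another 9 mm and closing.

Call:
{"fn": "apply_moves", "kwargs": {
  "motion": [
    [[0,0,-3],0,0.85],
    [[0,0,-6],0,0.85],
    [[0,0,-9],0,0.85],
    [[0,0,-9],0,0.72],
    [[0,0,-9],0,0.68]
  ]
}}

```text
time_s: 9.05
tcp_pos: [567.7, -54.2, 50.4]
orientation: [0.0, 0.76, -0.65, -0.0]
contact_force: [-0.0, 0.0, -0.6]
width: 57.9
gripper_force: 0.0
```

Call:
{"fn": "apply_moves", "kwargs": {
  "motion": [
    [[0,0,0],0,0.55],
    [[0,0,0],0,0.45],
    [[0,0,0],0,0.4],
    [[0,0,0],0,0.4]
  ]
}}

```text
time_s: 9.38
tcp_pos: [567.6, -54.3, 51.1]
orientation: [0.0, 0.76, -0.65, -0.0]
contact_force: [-2.1, -0.4, 5.1]
width: 53.0
gripper_force: 62.8
```

Gripped at 53 mm with 63 N. Now unscrewing, with the hand rising as it turns.

Call:
{"fn": "apply_moves", "kwargs": {
  "motion": [
    [[0,0,0.2],0.08,0.4],
    [[0,0,0.5],0.2,0.4],
    [[0,0,0.8],0.32,0.4],
    [[0,0,1.1],0.44,0.4],
    [[0,0,1.4],0.56,0.4]
  ]
}}

```text
time_s: 9.8
tcp_pos: [566.9, -53.9, 51.5]
orientation: [0.0, 0.911, -0.412, -0.001]
contact_force: [-2.3, 0.8, 0.8]
width: 52.7
gripper_force: 62.9
```

Low forces. Continuing.

Call:
{"fn": "apply_moves", "kwargs": {
  "motion": [
    [[0,0,0.3],0.12,0.4],
    [[0,0,0.6],0.24,0.4],
    [[0,0,0.9],0.36,0.4],
    [[0,0,1.2],0.48,0.4],
    [[0,0,1.5],0.6,0.4]
  ]
}}

```text
time_s: 10.22
tcp_pos: [566.8, -54.2, 53.1]
orientation: [-0.0, 0.992, -0.124, -0.001]
contact_force: [-1.7, -1.2, 0.7]
width: 53.1
gripper_force: 63.0
```

Call:
{"fn": "apply_moves", "kwargs": {
  "motion": [
    [[0,0,0.3],0.12,0.4],
    [[0,0,0.6],0.24,0.4],
    [[0,0,0.9],0.36,0.4],
    [[0,0,1.2],0.48,0.4],
    [[0,0,1.5],0.6,0.4]
  ]
}}

```text
time_s: 10.63
tcp_pos: [567.1, -54.4, 54.7]
orientation: [-0.0, 0.985, 0.175, -0.001]
contact_force: [-1.4, -1.8, -0.6]
width: 53.0
gripper_force: 62.9
```

Call:
{"fn": "apply_moves", "kwargs": {
  "motion": [
    [[0,0,0.3],0.12,0.4],
    [[0,0,0.6],0.24,0.4],
    [[0,0,0.9],0.36,0.4],
    [[0,0,1.2],0.48,0.4],
    [[0,0,1.5],0.6,0.4]
  ]
}}

```text
time_s: 11.05
tcp_pos: [567.4, -54.6, 56.2]
orientation: [-0.0, 0.889, 0.458, -0.001]
contact_force: [-1.6, -1.8, 0.0]
width: 52.6
gripper_force: 62.9
```

Call:
{"fn": "apply_moves", "kwargs": {
  "motion": [
    [[0,0,0.3],0.12,0.4],
    [[0,0,0.6],0.24,0.4],
    [[0,0,0.9],0.36,0.4],
    [[0,0,1.2],0.48,0.4],
    [[0,0,1.5],0.6,0.4]
  ]
}}

```text
time_s: 11.47
tcp_pos: [567.7, -54.6, 57.7]
orientation: [-0.0, 0.714, 0.7, -0.0]
contact_force: [-1.6, -1.9, -1.0]
width: 52.6
gripper_force: 62.9
```

Call:
{"fn": "apply_moves", "kwargs": {
  "motion": [
    [[0,0,0.3],0.12,0.4],
    [[0,0,0.6],0.24,0.4],
    [[0,0,0.9],0.36,0.4],
    [[0,0,1.2],0.48,0.4],
    [[0,0,1.5],0.6,0.4]
  ]
}}

```text
time_s: 11.88
tcp_pos: [568.0, -54.6, 59.2]
orientation: [0.0, 0.475, 0.88, -0.0]
contact_force: [-0.4, -1.3, -1.2]
width: 52.1
gripper_force: 62.9
```

Call:
{"fn": "apply_moves", "kwargs": {
  "motion": [
    [[0,0,0.3],0.12,0.4],
    [[0,0,0.6],0.24,0.4],
    [[0,0,0.9],0.36,0.4],
    [[0,0,1.2],0.48,0.4],
    [[0,0,1.5],0.6,0.4]
  ]
}}

```text
time_s: 12.3
tcp_pos: [568.1, -54.5, 60.7]
orientation: [0.0, 0.194, 0.981, -0.0]
contact_force: [-1.1, -0.4, -0.5]
width: 52.9
gripper_force: 62.9
```

Call:
{"fn": "apply_moves", "kwargs": {
  "motion": [
    [[0,0,0.3],0.12,0.4],
    [[0,0,0.6],0.24,0.4],
    [[0,0,0.9],0.36,0.4],
    [[0,0,1.2],0.48,0.4],
    [[0,0,1.5],0.6,0.4]
  ]
}}

```text
time_s: 12.72
tcp_pos: [568.0, -54.1, 62.2]
orientation: [0.0, -0.105, 0.995, 0.0]
contact_force: [-0.4, 1.1, -0.5]
width: 52.6
gripper_force: 62.9
```

Call:
{"fn": "apply_moves", "kwargs": {
  "motion": [
    [[0,0,0.3],0.12,0.4],
    [[0,0,0.6],0.24,0.4],
    [[0,0,0.9],0.36,0.4],
    [[0,0,1.2],0.48,0.4],
    [[0,0,1.4],0.56,0.4]
  ]
}}

```text
time_s: 13.13
tcp_pos: [567.7, -53.8, 63.6]
orientation: [-0.0, -0.375, 0.927, 0.001]
contact_force: [-0.2, 0.8, -0.0]
width: 52.9
gripper_force: 62.9
```

```bash
python3 -c "
from h import *
s=sense();print(np.round(s['tcp_pos'],1),np.round(s['joints'],3),s['contact_force'],s['moment'])"
```

```text
[567.7 -53.8  63.6] [-2.910e-01  6.680e-01  1.691e+00  1.000e-03  7.840e-01 -2.631e+00] [-0.15094402  0.75887918 -0.00221385] [ 0.25536266  0.14117616 -0.03119824]
```

Turned 5.3 rad. A small lift will show whether it is free.

Call:
{"fn": "apply_moves", "kwargs": {
  "motion": [
    [[0,0,1],0,0.4],
    [[0,0,2],0,0.4],
    [[0,0,3],0,0.4],
    [[0,0,3],0,0.4]
  ]
}}

```text
time_s: 13.47
tcp_pos: [567.9, -54.3, 66.9]
orientation: [-0.0, -0.372, 0.928, 0.0]
contact_force: [-0.9, 0.9, -2.4]
width: 52.8
gripper_force: 63.1
```

It lifts with only about its own weight. I'll set it back loose on the neck, release it, and rise to the knob.

Call:
{"fn": "apply_moves", "kwargs": {
  "motion": [
    [[0,0,-1],0,0.4],
    [[0,0,-2],0,0.4],
    [[0,0,-3],0,0.4],
    [[0,0,-3],0,0.66],
    [[0,0,-3],0,0.72]
  ]
}}

```text
time_s: 13.88
tcp_pos: [568.6, -54.5, 64.2]
orientation: [0.001, -0.373, 0.928, -0.0]
contact_force: [-0.1, 0.5, 0.7]
width: 61.3
gripper_force: 0.0
```

Call:
{"fn": "apply_moves", "kwargs": {
  "motion": [
    [[0,0,0],0,0.78],
    [[0,0,8],0,0.78],
    [[0,0,18],0,0.78],
    [[0,0,28],0,0.78],
    [[0,0,36],0,0.78]
  ]
}}

```text
time_s: 14.3
tcp_pos: [568.7, -54.5, 101.9]
orientation: [0.001, -0.373, 0.928, -0.001]
contact_force: [1.0, -0.1, -0.6]
width: 66.6
gripper_force: 0.0
```

Call:
{"fn": "apply_moves", "kwargs": {
  "motion": [
    [[0,0,0],0,0.6],
    [[0,0,0],0,0.45],
    [[0,0,0],0,0.4],
    [[0,0,0],0,0.4]
  ]
}}

```text
time_s: 14.63
tcp_pos: [567.6, -54.2, 99.7]
orientation: [-0.0, -0.373, 0.928, 0.0]
contact_force: [-0.5, -0.2, -0.2]
width: 34.0
gripper_force: 0.0
```

```bash
python3 - <<'E'
from h import *
s=sense();print(s["time_s"],np.round(s["tcp_pos"],1),s["width"],s["contact_force"])
im=grab_frame("scene")
B=cv2.resize(im[150:230,175:275],None,fx=7,fy=7,interpolation=2)
cv2.imwrite("pics/s5.png",cv2.convertScaleAbs(B,alpha=1.8))
E
```

```text
14.6333 [567.6 -54.2  99.7] 33.97779826059604 [-0.53505626 -0.23724031 -0.19173099]
```

View pics/s5.png

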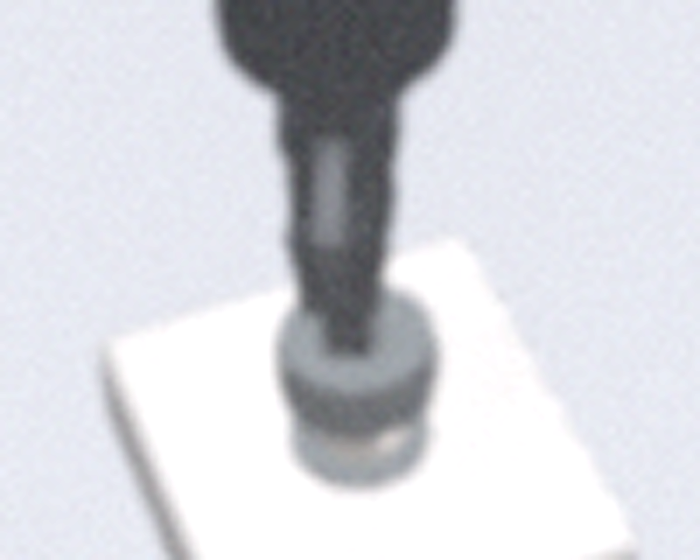

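The cap sits raised and level on the neck, with the fingers around the knob. Closing.

Call:
{"fn": "apply_moves", "kwargs": {
  "motion": [
    [[0,0,0],0,0.3],
    [[0,0,0],0,0.22],
    [[0,0,0],0,0.15],
    [[0,0,0],0,0.1],
    [[0,0,0],0,0.1]
  ]
}}

```text
time_s: 15.1
tcp_pos: [567.8, -54.3, 99.8]
orientation: [-0.0, -0.373, 0.928, 0.0]
contact_force: [-0.3, -0.0, 0.2]
width: 17.7
gripper_force: 58.5
```

Call:
{"fn": "apply_moves", "kwargs": {
  "motion": [
    [[0,0,3],0,0.1],
    [[0,0,8],0,0.1],
    [[0,0,15],0,0.1],
    [[0,0,25],0,0.1],
    [[0,0,35],0,0.1]
  ]
}}

```text
time_s: 15.52
tcp_pos: [568.0, -54.3, 136.0]
orientation: [-0.0, -0.373, 0.928, 0.0]
contact_force: [-0.4, -0.8, -2.0]
width: 17.8
gripper_force: 58.7
```

Call:
{"fn": "apply_moves", "kwargs": {
  "motion": [
    [[0,0,5],0,0.1],
    [[0,0,5],0,0.1],
    [[0,0,5],0,0.1]
  ]
}}

```text
time_s: 15.77
tcp_pos: [568.3, -54.4, 140.8]
orientation: [0.001, -0.373, 0.928, -0.0]
contact_force: [0.2, 0.5, -2.3]
width: 17.6
gripper_force: 58.7
```

```bash
python3 - <<'E'
from h import *
s=sense();print(s["time_s"],np.round(s["tcp_pos"],1),s["width"],s["contact_force"])
im=grab_frame("scene")
r=pinpoint("scene","cap_skirt");print(r[:2])
B=cv2.resize(im[140:230,165:285],None,fx=5,fy=5,interpolation=2)
im=grab_frame("top");r=pinpoint("top","cap_skirt");print(r[:2])
P=[pinpoint("top","pot_floor")[:1] for _ in range(2)];print(P)
C=cv2.resize(im[190:250,320:440],None,fx=5,fy=5,interpolation=2)[:150+150]
def pr(cam,X):
    c=get_calibration(cam);return cv2.projectPoints(np.array(X,float),np.array(c["R"]),np.array(c["t"]).astype(float),np.array(c["camera_matrix"]),None)[0][:,0]
C=cv2.convertScaleAbs(C,alpha=1.4);B=cv2.convertScaleAbs(B,alpha=1.6)
th=np.linspace(0,2*np.pi,40)
for r,z in((43,38),(39,4)):
    for p in pr("top",[(548+r*np.cos(t),-267+r*np.sin(t),z) for t in th]):
        q=((p-[320,190]+.5)*5).astype(int);cv2.circle(C,tuple(map(int,q)),1,(0,0,255),-1)
S=cv2.imread("pics/scene0.png")
D=cv2.convertScaleAbs(cv2.resize(S[240:290,95:215],None,fx=5,fy=5,interpolation=2),alpha=1.5)
for r,z in((43,38),(39,4)):
    for p in pr("scene",[(548+r*np.cos(t),-267+r*np.sin(t),z) for t in th]):
        q=((p-[95,240]+.5)*5).astype(int);cv2.circle(D,tuple(map(int,q)),1,(0,0,255),-1)
big=np.vstack([B,C,D]);cv2.imwrite("pics/s6.png",cv2.resize(big,None,fx=.59,fy=.59,interpolation=cv2.INTER_AREA))
E
```

```text
15.7667 [568.3 -54.4 140.8] 17.585783880800722 [ 0.24008638  0.45651645 -2.33970048]
[{'centre': [224.3, 189.4], 'p': 0.7}]
[]
[[{'centre': [354.2, 220.0], 'p': 0.6}], [{'centre': [354.2, 220.0], 'p': 0.6}]]
```

View pics/s6.png

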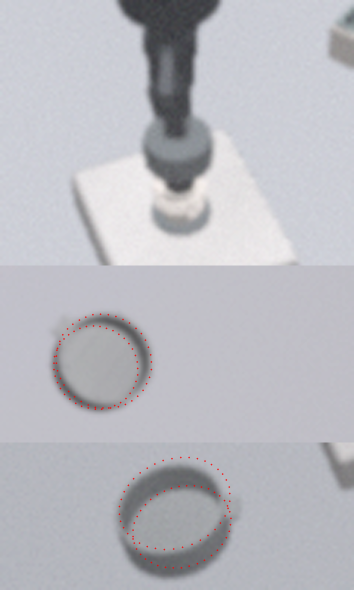

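The cap is held level, clear of the neck. The pot model fits the top image but is slightly off in the scene image, so I'll fit it numerically.

```bash
python3 - <<'E'
from h import *
def pr(cam,X):
    c=get_calibration(cam);return cv2.projectPoints(np.array(X,float),np.array(c["R"]),np.array(c["t"]).astype(float),np.array(c["camera_matrix"]),None)[0][:,0]
th=np.linspace(0,2*np.pi,90,endpoint=False)
M={}
for cam in("top","scene"):
    g=cv2.GaussianBlur(cv2.imread(f"pics/{cam}0.png"),(0,0),.8).mean(2).astype(np.float32)
    def smp(cx,cy,r,z):
        p=pr(cam,np.c_[cx+r*np.cos(th),cy+r*np.sin(th),np.full(90,z)]).astype(np.float32)
        return cv2.remap(g,p[:,0].copy(),p[:,1].copy(),1).ravel()
    res=[]
    for x in np.arange(530,570,2.):
        for y in np.arange(-290,-246,2.):
            # bench just outside the rim brighter than just inside (full outline: rim circle & base circle outside both)
            a=smp(x,y,47,38)-smp(x,y,40,38)
            b=smp(x,y,36,4)-smp(x,y,38,10)
            res.append((np.clip(a,-5,15).mean()+np.clip(b,-5,15).mean(),x,y,a.mean(),b.mean()))
    res.sort(reverse=True);M[cam]={(r[1],r[2]):r[0] for r in res}
    print(cam,[tuple(np.round(r,1).tolist()) for r in res[:4]])
print(sorted([(round(float(M["top"][k]+M["scene"][k]),2),k) for k in M["top"]],reverse=True)[:3])
# same-camera reference: cap start at true (568,-54.3): where does each camera put it
for cam in("top","scene"): print(cam,pr(cam,[(568,-54.3,124),(568,-54.3,92)]).round(1).tolist())
for l in("pot_floor",):
    grab_frame("scene");r=pinpoint("scene",l);print([(d["centre"],d["p"],onz("scene",d["centre"],4).round(0)) for d in r])
E
```

```text
top [(16.3, 548.0, -266.0, 21.1, 2.7), (15.3, 546.0, -266.0, 23.3, 1.3), (15.3, 548.0, -264.0, 23.2, 1.2), (14.6, 546.0, -264.0, 24.8, 0.3)]Traceback (most recent call last):
  File "<stdin>", line 15, in <module>
  File "<stdin>", line 9, in smp
  File "<stdin>", line 3, in pr
ValueError: time passes only in moves, steps and waits
```

```bash
python3 - <<'E'
from h import *
cam="scene";c=get_calibration(cam);R,t,K=[np.array(c[k],float) for k in("R","t","camera_matrix")]
def pr(X): return cv2.projectPoints(np.array(X,float),R,t,K,None)[0][:,0]
th=np.linspace(0,2*np.pi,90,endpoint=False)
g=cv2.GaussianBlur(cv2.imread(f"pics/{cam}0.png"),(0,0),.8).mean(2).astype(np.float32)
def smp(cx,cy,r,z):
    p=pr(np.c_[cx+r*np.cos(th),cy+r*np.sin(th),np.full(90,z)]).astype(np.float32)
    return cv2.remap(g,p[:,0].copy(),p[:,1].copy(),1).ravel()
res=[]
for x in np.arange(530,574,2.):
    for y in np.arange(-290,-246,2.):
        a=smp(x,y,47,38)-smp(x,y,40,38); b=smp(x,y,36,4)-smp(x,y,38,10)
        res.append((np.clip(a,-5,15).mean()+np.clip(b,-5,15).mean(),x,y,a.mean(),b.mean()))
res.sort(reverse=True);print([tuple(np.round(r,1).tolist()) for r in res[:6]])
print(sense()["time_s"])
E
```

```text
[(13.8, 550.0, -274.0, 8.4, 7.1), (13.8, 548.0, -272.0, 3.5, 8.7), (13.7, 552.0, -274.0, 11.6, 5.7), (13.5, 548.0, -274.0, 5.7, 7.9), (13.5, 550.0, -272.0, 5.8, 7.8), (13.2, 552.0, -276.0, 13.2, 4.9)]
16.0667
```

Top gives (548,-266) and scene (550,-273); I'll take (548,-268), well inside the ±12 mm clearance. I'll also unwind the wrist on the way to stay within joint 6's range.

Call:
{"fn": "apply_moves", "kwargs": {
  "motion": [
    [[-1,-10,0],-0.1,0.1],
    [[-3,-30,0],-0.22,0.1],
    [[-5,-55,0],-0.34,0.1],
    [[-8,-85,0],-0.46,0.1],
    [[-10,-115,0],-0.58,0.1]
  ]
}}

```text
time_s: 16.48
tcp_pos: [557.5, -169.8, 139.6]
orientation: [-0.0, -0.09, 0.996, 0.0]
contact_force: [0.8, 0.1, -0.8]
width: 17.4
gripper_force: 58.8
```

Call:
{"fn": "apply_moves", "kwargs": {
  "motion": [
    [[-3,-30,0],-0.12,0.1],
    [[-6,-60,0],-0.24,0.1],
    [[-8,-80,0],-0.36,0.1],
    [[-9,-94,0],-0.42,0.1],
    [[-10,-99,0],-0.42,0.1]
  ]
}}

```text
time_s: 16.9
tcp_pos: [547.9, -271.2, 139.7]
orientation: [0.0, 0.119, 0.993, -0.001]
contact_force: [-0.0, 0.1, -2.0]
width: 18.0
gripper_force: 58.8
```

Call:
{"fn": "apply_moves", "kwargs": {
  "motion": [
    [[0,0,-10],0,0.1],
    [[0,0,-25],0,0.1],
    [[0,0,-40],0,0.1],
    [[0,0,-55],0,0.1],
    [[0,0,-65],0,0.1]
  ]
}}

```text
time_s: 17.32
tcp_pos: [546.9, -265.8, 72.7]
orientation: [-0.002, 0.116, 0.993, 0.001]
contact_force: [0.1, -0.6, -2.6]
width: 17.6
gripper_force: 58.8
```

```bash
python3 - <<'E'
from h import *
s=sense();print(s["time_s"],np.round(s["tcp_pos"],1),np.round(s["joints"],2),s["width"],s["contact_force"])
im=grab_frame("scene");r=pinpoint("scene","cap_skirt");print(r[:2])
z=s["tcp_pos"][2]-99.8+92
if r: print(onz("scene",r[0]["centre"],z))
cv2.imwrite("pics/s7.png",cv2.convertScaleAbs(cv2.resize(im[200:310,90:230],None,fx=5,fy=5,interpolation=2),alpha=1.6))
E
```

```text
17.3167 [ 546.9 -265.8   72.7] [-0.64  0.69  1.58  0.    0.87 -1.97] 17.566471024619805 [ 0.14105367 -0.55106345 -2.60902173]
[{'centre': [150.0, 252.0], 'p': 0.65}]
[ 542.84443456 -268.27656394   64.91766401]
```

View pics/s7.png

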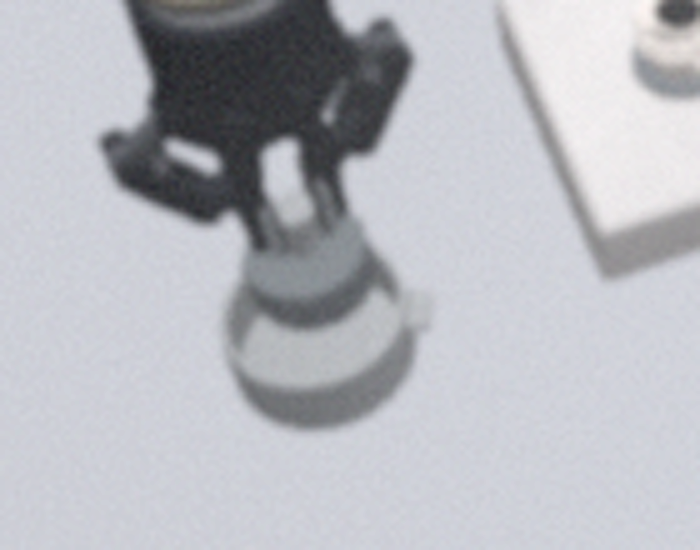

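The cap hangs level over the pot mouth at about (307,280). The pot rim centre is slightly right of it, at about (320,325). I'll nudge (+3,+1) mm and lower slowly.

Call:
{"fn": "apply_moves", "kwargs": {
  "motion": [
    [[2,1,-2],0,0.1],
    [[3,1,-8],0,0.1],
    [[3,1,-15],0,0.1],
    [[3,1,-22],0,0.1],
    [[3,1,-27],0,0.1]
  ]
}}

```text
time_s: 17.83
tcp_pos: [550.8, -267.2, 47.4]
orientation: [-0.0, 0.118, 0.993, 0.0]
contact_force: [0.0, -1.0, -1.5]
width: 17.7
gripper_force: 58.8
```

Call:
{"fn": "apply_moves", "kwargs": {
  "motion": [
    [[0,0,-5],0,0.1],
    [[0,0,-10],0,0.1],
    [[0,0,-15],0,0.1],
    [[0,0,-18],0,0.1],
    [[0,0,-18],0,0.1]
  ]
}}

```text
time_s: 18.25
tcp_pos: [550.5, -267.0, 29.1]
orientation: [-0.001, 0.118, 0.993, 0.0]
contact_force: [0.1, -0.4, -2.7]
width: 17.5
gripper_force: 58.8
```

Inside the pot with no side force. Feeling for the floor.

Call:
{"fn": "apply_moves", "kwargs": {
  "motion": [
    [[0,0,-1],0,0.1],
    [[0,0,-2],0,0.1],
    [[0,0,-3],0,0.1],
    [[0,0,-3],0,0.1]
  ]
}}

```text
time_s: 18.58
tcp_pos: [551.0, -267.3, 27.0]
orientation: [0.0, 0.118, 0.993, -0.0]
contact_force: [0.1, 0.1, -1.8]
width: 17.6
gripper_force: 58.8
```

Call:
{"fn": "apply_moves", "kwargs": {
  "motion": [
    [[0,0,-0.5],0,0.1],
    [[0,0,-1],0,0.1],
    [[0,0,-1],0,0.1]
  ]
}}

```text
time_s: 18.83
tcp_pos: [551.0, -267.3, 26.0]
orientation: [-0.0, 0.118, 0.993, -0.0]
contact_force: [0.3, 0.2, -2.9]
width: 17.7
gripper_force: 58.8
```

Call:
{"fn": "apply_moves", "kwargs": {
  "motion": [
    [[0,0,-0.5],0,0.1],
    [[0,0,-1],0,0.1],
    [[0,0,-1.5],0,0.1],
    [[0,0,-1.5],0,0.1]
  ]
}}

```text
time_s: 19.17
tcp_pos: [551.0, -267.5, 25.2]
orientation: [0.0, 0.118, 0.993, -0.0]
contact_force: [-1.9, -0.3, 3.7]
width: 17.6
gripper_force: 59.4
```

Touched the floor, at 3.7 N. Opening a little and rising.

Call:
{"fn": "apply_moves", "kwargs": {
  "motion": [
    [[0,0,0],0,0.25],
    [[0,0,0],0,0.32],
    [[0,0,0],0,0.4],
    [[0,0,0],0,0.4],
    [[0,0,0],0,0.4]
  ]
}}

```text
time_s: 19.58
tcp_pos: [551.1, -267.3, 24.4]
orientation: [0.0, 0.118, 0.993, -0.0]
contact_force: [0.1, 0.7, 0.6]
width: 34.0
gripper_force: 0.0
```

Call:
{"fn": "apply_moves", "kwargs": {
  "motion": [
    [[0,0,4],0,0.4],
    [[0,0,12],0,0.4],
    [[0,0,25],0,0.4],
    [[0,0,50],0,0.4],
    [[0,0,80],0,0.4]
  ]
}}

```text
time_s: 20.0
tcp_pos: [550.0, -266.7, 104.9]
orientation: [-0.001, 0.118, 0.993, 0.001]
contact_force: [-0.2, -0.6, -0.3]
width: 34.0
gripper_force: 0.0
```

Call:
{"fn": "apply_moves", "kwargs": {
  "motion": [
    [[-10,20,30],0,0.4],
    [[-20,50,50],0,0.4],
    [[-30,85,70],0,0.4],
    [[-40,120,80],0,0.4],
    [[-50,155,80],0,0.4]
  ]
}}

```text
time_s: 20.42
tcp_pos: [502.3, -112.0, 188.6]
orientation: [0.004, 0.118, 0.993, -0.001]
contact_force: [-0.1, 0.5, 0.7]
width: 34.0
gripper_force: 0.0
```

```bash
python3 - <<'E'
from h import *
s=sense();print(s["time_s"],np.round(s["tcp_pos"],1),s["contact_force"])
for cam in("scene","top"):
    im=grab_frame(cam)
    for l,z in(("cap_skirt",17),("cap_knob_mid",52.5),("pot_floor",4)):
        r=pinpoint(cam,l);print(cam,l,[(np.round(d["centre"],1).tolist(),round(d["p"],2),onz(cam,d["centre"],z).round(0)[:2].tolist()) for d in r[:2]])
    for l in("tip_box","flask","beaker"):
        r=pinpoint(cam,l);print(l,[np.round(d["centre"],1).tolist() for d in r[:2]])
    c=im[235:295,110:210] if cam=="scene" else im[185:245,305:405]
    cv2.imwrite(f"pics/f_{cam}.png",cv2.convertScaleAbs(cv2.resize(c,None,fx=5,fy=5,interpolation=2),alpha=1.6))
cv2.imwrite("pics/f.png",np.vstack([cv2.imread("pics/f_scene.png"),cv2.imread("pics/f_top.png")]))
E
```

```text
20.4167 [ 502.3 -112.   188.6] [-0.09758396  0.45090572  0.69747411]
scene cap_skirt [([152.9, 265.6], 0.74, [546.0, -273.0])]
scene cap_knob_mid [([151.7, 259.4], 0.57, [554.0, -274.0])]
scene pot_floor [([153.6, 268.0], 0.75, [544.0, -272.0])]
tip_box [[300.0, 156.9], [149.6, 259.4]]
flask [[318.6, 234.0]]
beaker [[250.0, 286.4], [151.4, 256.1]]
top cap_skirt [([352.9, 222.9], 0.54, [549.0, -267.0])]
top cap_knob_mid []
top pot_floor [([273.9, 216.1], 0.7, [573.0, -54.0]), ([354.7, 221.6], 0.49, [555.0, -275.0])]
tip_box [[152.4, 228.5]]
flask [[218.0, 155.3]]
beaker [[302.5, 153.6]]
```

View pics/f.png

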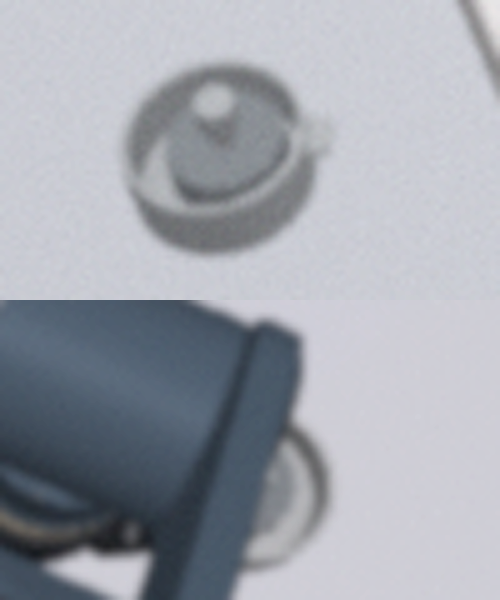

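The cap sits upright in the pot with its knob up at scene crop (212,100), level with the floor. The bystanders have not moved, and the gripper is clear. Letting the arm settle, then handing in.

Call:
{"fn": "apply_moves", "kwargs": {
  "motion": [
    [[0,0,0],0,0.4],
    [[0,0,0],0,0.4],
    [[0,0,0],0,0.4]
  ]
}}

```text
time_s: 21.37
tcp_pos: [500.9, -112.3, 184.4]
orientation: [-0.0, 0.118, 0.993, 0.0]
contact_force: [-0.3, 0.0, -0.5]
width: 34.2
gripper_force: 0.0
```

```bash
python3 -c "
from bench import *
print(close_job())"
```

```text
the job is handed in; nothing more can be done
None
```

I unscrewed the cap, lifted it clear and lowered it into the rinsing pot, where the last picture shows it upright with its knob up, and the bystanders look unmoved; the job is handed in, but no verdict came back.

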